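# Open the sprung filter housing

## Robot

A 7-joint arm with a two-finger parallel gripper is mounted at the origin on the work surface. World frame = base frame: x ahead of the robot, y to its left, z up, the work surface at z = 0. Lengths are in m, angles in rad, forces in N, time in s.
With the tool pointing down it reaches from about 0.4 to 0.85 m from the base axis. Payload 4.5 kg.
Tool frame: the origin (TCP) lies on the centre line of the jaws, within the pads' length; the fingertips stand r.tips_ahead ahead of it and the grasp point (between the pads) is the TCP (r.tips_ahead is the distance from the TCP to the fingertips, in m); z points along the fingers, y is the direction in which the jaws open and shut (so a half turn about z gives the same grasp; the last joint's range is limited). The gripper opens to 88 mm and grips with 3 to 60 N. Pads are 18 mm wide; open, the fingers measure 123 mm over their backs; the gripper's body (75 mm by 187 mm) begins 45 mm behind the grasp point.
Start: joints at [-1.148, 0.689, -0.195, 1.565, 0.157, 0.902, -0.215], TCP at [0.237, 0.578, 0.258] pointing down, gripper open.
Joint ranges: [-3.01, 3.01], [-0.46, 2.08], [-1.47, 1.51], [0.13, 2.56], [-1, 4.14], [0.04, 2.09], [-2.66, 2.66]. Speed limits (rad/s): [2.57, 2.57, 3.14, 3.14, 3.14, 3.14, 3.14].

## Interface

Orientations are given as a unit quaternion [x, y, z, w].
In Python, from plant import r gives the robot as it stands.
- The arm moves only by the shell command python3 -m inch 'ROWS' [FORCE]. ROWS is JSON, a list of rows, each a list of 5 numbers: the shift along the world's x, y, z in units of 25 mm (1.0 is 25 mm), then the turn about the world's z in units of 6 degrees (1.0 is 6 degrees), then the finger opening in mm, from 0 to 88.1. A call has 1 to 5 rows; each row shifts and turns the commanded pose from where the row before left it; what a row does not reach is not made up. A row lasts 1/10 s, in which the tool goes at most 50 mm and 8.59 degrees, less where a joint would pass 70% of its speed; a pose out of reach is approached as far as the arm can. A call is refused whole if a number of a shift passes 1 or a number of a turn 1, either way. A call with a gripper value outside its range is refused whole. The fingers move at their own pace and stop on an object; FORCE is the grip in N (left out, the last holds). Time passes only in rows, so rows that do not move let the fingers close. It gives the time, the measured TCP pose, the force and the opening at its end, in the units of the state.
- r.get_state(): the state, without advancing time (a new reading comes with each control period).
- r.snapshot(name): name is "side" or "top" or "wrist"; returns a dict with "pixels" (420x560x3 uint8, red, green, blue), "range_z" (420x560 float32, m along the optical axis (not along the pixel's ray), 0 where there is no reading), "K" (3x3 intrinsics, pixels), "k1" (the pictures are not rectified: a ray, as slopes to the right and down, at radius r is drawn at 1 + k1 r^2 times it, then the intrinsics apply), "position" and "attitude" of the camera in the world. Camera axes: x right, y up, looking along -z (the intrinsics and any distortion apply to the point x, -y, -z); pixel columns grow to the right and rows downward; lengths in m; the calibration is good to about 2 mm. A picture is of the moment at which its call begins.
- r.finish_job(): hands the job in, once; it reports no verdict.
The state is a dict: "clock": time; "q": joint angles; "qd": joint speeds; "joint_torque": joint torques, N m; "tool_pos": TCP position; "eef_rot": TCP orientation; "contact_force": force on the tool from outside, world axes, zero at the start; "moment": the same for the moment, N m; "opening": opening from 0.0 (shut) to 1.0 (fully open).
Only numpy, scipy, OpenCV 4.12 (cv2) and the standard library are available. Lean on these libraries where they do the work, as an engineer would, in place of code of your own. Each camera call takes 0.05 s, during which the arm holds its last target. There are 200 camera calls.

## Task

Unscrew the ribbed grey cap from the steel filter housing by turning it anticlockwise over several grips until the thread lets go, feeling for that moment: do not pull on the cap while the thread still holds it, push it sideways, or keep forcing it round against the stop that ends the thread. A spring inside pushes the cap up, so keep hold of it as it comes free, then set it gently, right way up, in the middle of the white parts tray and let go. Leave the rack, the beaker and the reagent bottle alone.

Things in the scene. Friction and masses are not known exactly. Their poses are not given: they have to be found in the camera images.
- housing: steel filter housing fixed to the bench: 110 mm square base plate, round body 72 mm across with its flat shoulder 75 mm above the bench, brass pipe stubs 63 mm out along its x and -x at height 45 mm, white threaded neck 41 mm across (48 over the thread) rising to 102.5 mm. Thread right-handed, single start, 8 mm rise per turn. Origin: centre of the underside, z up the neck axis
- cap: grey plastic screw cap, about 70 g, 42 mm high: upper 15 mm a ribbed head 58 mm across (grip here), skirt below 55 mm, open underneath. Origin: centre of the underside, z up; at the start 2 to 5 mm above the shoulder. Frees after 7.7 to 10.1 rad anticlockwise seen from above (varies); 0.4 rad later it meets a hard stop. Until free: 1 to 2 mm up-down play, and it stays put if let go
- cap_top (a point): centre of the flat top of the cap, 42 mm above its underside, 119 to 122 mm above the bench at the start; a low white bar 40 x 8 x 2 mm lies on it along the cap's own x
- cartridge (a joint): white filter cartridge, 30 mm across, in the neck under the cap; a spring pushes it and the cap up with 4 to 6 N and throws the cap off if nobody holds it as the thread lets go. Value: its rise in m, 0 to 0.004 at the start, about 0.012 as the thread lets go, 0.022 fully risen
- tray: shallow white parts tray fixed to the bench, 170 x 170 mm outside, walls 4 mm thick and 16 mm high, floor 4 mm above the bench. Origin: centre of its underside, z up; it may lie left or right of the housing, the tube rack being on the other side
- rack: white tube rack fixed to the bench, 150 x 75 mm, with green-capped tubes up to 94 mm high; not to be touched. Origin: centre of its underside, long side along its x
- beaker: loose glass beaker, 70 mm across, 90 mm high; leave alone. Origin: centre of its underside
- reagent: loose amber reagent bottle, 66 mm across, 150 mm high; leave alone. Origin: centre of its underside
Mind the look-alikes: they are no part of the job. Leave any purple look-alike of the housing alone. Several things look just like the tray: the one meant starts farthest to the robot's right.

How it is judged:
On the way, in this order (a step that is already met when the one before it is completed fails the run):
1. the cap has been turned well up the thread (underside over 10 mm above the shoulder) and is held in the fingers (z of cap in the frame of housing above 0.085 m and contact force between the fingers and cap above 1 N), for 0.1 s.
2. the cap is clear of the neck and held in the fingers (z of cap in the frame of housing above 0.107 m and contact force between the fingers and cap above 1 N), for 0.2 s.
At the end, for the whole second after the job is handed in: The cap stands still, right way up, flat on the floor of the tray (underside within 4 mm of the floor, centre within 60 mm of the tray's centre along each side), the cartridge has risen at least 18 mm, and the beaker and reagent bottle are within 20 mm of where they were (x of cap in the frame of tray between -0.06 and 0.06 m and y of cap in the frame of tray between -0.06 and 0.06 m and z of cap in the frame of tray between 0 and 0.008 m and z of cap_top in the frame of tray above 0.043 m and linear speed of cap below 0.02 m/s and value of joint cartridge above 0.018 m and distance of each of beaker, reagent from where it was at the start of the episode below 0.02 m); the robot touches nothing.
It fails at once if the cap is pulled, pushed sideways or forced round against the housing with more than 30 N (contact force between cap and housing above 30 N).
It fails at once if the cap flies off or is dropped (faster than 0.5 m/s and not in the fingers) (linear speed of cap above 0.5 m/s and contact force between the fingers and cap below 0.05 N).
It fails at once if the cap is banged down on the tray with more than 50 N (contact force between cap and tray above 50 N).
It fails at once if the beaker or the reagent bottle is disturbed (distance of any of beaker, reagent from where it was at the start of the episode above 0.03 m).
It fails at once if the tube rack is struck (contact force between rack and anything else above 5 N).
It also fails if it takes over 72 s, if anything falls off the work surface, if the arm or the gripper's body presses on something with over 40 N, if the wrist force passes 120 N, or if a joint passes its speed limit or range.

## Working session

There is one attempt and no reset: what is moved stays moved. The work goes in short steps, Python scripts to look and compute and a shell command to move; the robot and the scene stay as the last step left them, time stands still between calls to the robot, and variables do not carry over. Pictures are saved under pics/ and viewed, about 8 in all and at most 12, crops included, and the job is handed in when it is done.

```bash
ls; mkdir -p pics; cat > h.py <<'E'
import numpy as np,cv2
from plant import r
from scipy.spatial.transform import Rotation as R
def snap(n,f):
    s=r.snapshot(n); cv2.imwrite('pics/'+f,s['pixels'][:,:,::-1]); np.save('pics/'+f+'.npy',s,allow_pickle=True); return s
def load(f): return np.load('pics/'+f+'.npy',allow_pickle=True).item()
def rot(s):
    a=np.array(s['attitude'],float)
    return a if a.shape==(3,3) else R.from_quat(a).as_matrix()
def rays(s,uv):
    uv=np.array(uv,float).reshape(-1,1,2)
    k=np.asarray(s['K'],float); p=cv2.undistortPoints(uv,k,np.array([s['k1'],0,0,0.]),)[:,0]
    d=np.c_[p[:,0],-p[:,1],-np.ones(len(p))]
    return np.array(s['position']),d@rot(s).T
def plane(s,uv,z):
    o,d=rays(s,uv); return o+d*((z-o[2])/d[:,2])[:,None]
def cloud(s):
    h,w=s['range_z'].shape; v,u=np.mgrid[:h,:w]
    o,d=rays(s,np.c_[u.ravel(),v.ravel()]); z=s['range_z'].ravel()[:,None]
    return (o+d*z).reshape(h,w,3)
E
python3 - <<'E'
from h import *
s=snap('top','top0.png');t=snap('side','side0.png')
print(s['position'],s['attitude'],s['K'],s['k1'],t['position'],t['attitude'],r.tips_ahead)
cv2.imwrite('pics/both.png',cv2.resize(np.hstack([s['pixels'],t['pixels']])[:,:,::-1],(800,300)))
print(r.get_state())
E
```

```text
pics
[0.54590734 0.03023374 1.11645287] [-0.03039129  0.02229043  0.71145447 -0.70172077] [[408.95216823   0.         290.46295454]
 [  0.         408.95216823 207.06489564]
 [  0.           0.           1.        ]] -0.09150422582724911 [0.3284546  0.67904915 0.47880375] [-0.11289257  0.49292636  0.84075691 -0.1934081 ] 0.019
{'clock': 0.1, 'q': array([-1.1481644 ,  0.68988469, -0.19449724,  1.56623389,  0.15728774,
        0.90251768, -0.21511764]), 'qd': array([-0.00086644, -0.0024052 ,  0.0005244 , -0.0015769 , -0.00144826,
        0.00074137,  0.00049188]), 'joint_torque': array([-2.59540393e-03, -5.28499603e+01, -1.27176035e+00, -1.53838670e+01,
       -5.27223840e-02,  1.92528561e-03,  3.85692988e-05]), 'tool_pos': array([0.236786  , 0.57782627, 0.2570009 ]), 'eef_rot': array([ 1.93177436e-01,  9.81163489e-01, -8.22293826e-04, -9.57385468e-05]), 'contact_force': array([-0.3336645 ,  0.34595233, -0.12947566]), 'moment': array([-0.00041744,  0.01930725,  0.0037249 ]), 'opening': 0.9986823918066909}
```

View pics/top0.png

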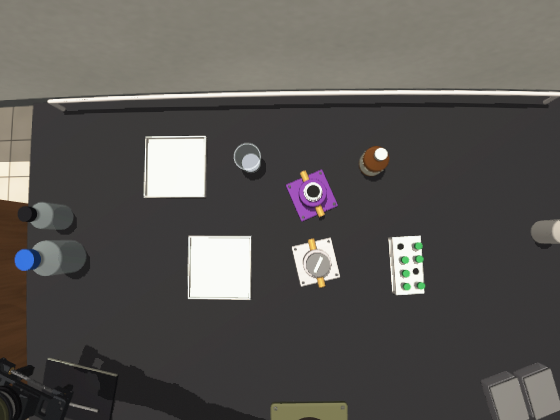

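View pics/side0.png

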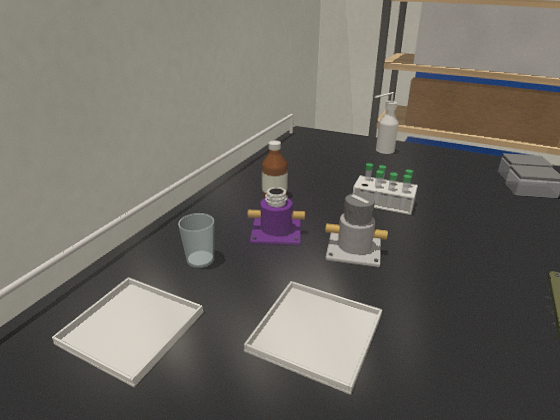

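The top view shows the grey cap on the steel housing at about (317,263), with the purple look-alike at (312,193). The trays are at (175,167) and (220,268). Image right is −y, so the right-most tray is the one at (220,268). The beaker is at (248,158), the bottle at (375,160) and the rack at (407,266).

```bash
python3 - <<'E'
from h import *
s=load('top0.png');c=cloud(s);im=s['pixels'].astype(int)
# cap top via depth height
m=(c[...,2]>0.110)&(c[...,2]<0.135)
m[:230]=0;m[300:]=0;m[:,:280]=0;m[:,350:]=0
v,u=np.nonzero(m);p=c[m];(cx,cy),rad=cv2.minEnclosingCircle(np.c_[u,v].astype(np.float32))
print('cap n',len(p),'medz',np.median(p[:,2]),'circ',cx,cy,plane(s,[[cx,cy],[cx+rad,cy]],0.1205),p[:,:2].mean(0))
# bar
b=m&(im.min(2)>190);v,u=np.nonzero(b);q=plane(s,np.c_[u,v],.121)[:,:2];print('bar',len(q),q.mean(0),np.linalg.svd(q-q.mean(0),full_matrices=False)[1:])
# tray
w=(im.min(2)>150).astype(np.uint8);w[:,:185]=0;w[:,255:]=0;w[:232]=0;w[302:]=0
cn=max(cv2.findContours(w,0,2)[0],key=cv2.contourArea);rr=cv2.boxPoints(cv2.minAreaRect(cn));P=plane(s,rr,0.014)
print('tray',P.mean(0),np.linalg.norm(P-np.roll(P,1,0),axis=1),P)
for n,uv,z in [('bench',(240,330),0),('rack',(407,266),.09)]:
    print(n,c[uv[1],uv[0]],plane(s,[uv],z))
# cap from side
t=load('side0.png');d=cloud(t);m=(d[...,2]>.1)&(d[...,2]<.135);m[:190]=0;m[240:]=0;m[:,330:]*=True;m[:,:335]=0;m[:,380:]=0
print('side cap',d[m].mean(0),d[m].min(0),d[m].max(0))
E
```

```text
cap n 452 medz 0.12006057514473756 circ 317.7752380371094 263.9281311035156 [[ 0.48139291 -0.02311385  0.1205    ]
 [ 0.48096252 -0.05249253  0.1205    ]] [ 0.48184352 -0.02283802]
bar 60 [ 0.48176781 -0.02384255] (array([0.09943667, 0.02394522]), array([[-0.88590897,  0.46385914],
       [-0.46385914, -0.88590897]]))
tray [0.46801179 0.23740474 0.014     ] [0.16970253 0.16904142 0.16854155 0.16784235] [[0.55350845 0.32148685 0.014     ]
 [0.5516339  0.15245582 0.014     ]
 [0.38309869 0.15391773 0.014     ]
 [0.38380613 0.32175859 0.014     ]]
bench [ 0.29695906  0.18390984 -0.00250307] [[0.29751595 0.18356607 0.        ]]
rack [ 0.46768057 -0.25860408  0.05280991] [[ 0.47041576 -0.24850492  0.09      ]]
side cap [ 0.47813881 -0.01285368  0.11460957] [ 0.45028509 -0.05108644  0.10009403] [0.50925218 0.00742123 0.12169851]
```

```bash
python3 -m inch '[[0.41,-1,0,-1,88],[0.41,-1,0,-1,88],[0.41,-1,0,-1,88],[0.41,-1,0,-1,88],[0.41,-1,0,-1,88]]' 20; python3 -m inch '[[0.41,-1,0,-1,88],[0.41,-1,0,-1,88],[0.41,-1,0,-1,88],[0.41,-1,0,-1,88],[0.41,-1,0,-1,88]]';  python3 -c "
from plant import r
print(r.get_state()['q'])"
```

```text
clock: 0.6
tool_pos: [0.2884, 0.4521, 0.2575]
eef_rot: [0.442, 0.897, -0.0, 0.0]
contact_force: [-0.2, 0.2, -0.3]
opening: 0.996
clock: 1.1
tool_pos: [0.3396, 0.3272, 0.2576]
eef_rot: [0.659, 0.752, -0.0, 0.0]
contact_force: [0.7, 1.1, 0.6]
opening: 0.999
[-0.91766809  0.49456437  0.08020558  2.02206179 -0.06477273  0.62765752
 -0.66397425]
```

```bash
for i in 1 ; do python3 -m inch '[[0.41,-1,0,-1,88],[0.41,-1,0,-1,88],[0.41,-1,0,-1,88],[0.41,-1,0,-1,88],[0.41,-1,0,-1,88]]' ; python3 -m inch '[[0.41,-1,0,-1,88],[0.41,-1,0,-1,88],[0.41,-1,0,-1,88],[0.41,-1,0,-1,88],[0.41,-1,0,-1,88]]';  python3 -m inch '[[0.41,-1,0,-1,88],[0.41,-1,0,-1,88],[0.41,-1,0,-1,88],[0.41,-1,0,-1,88],[0,0,0,0,88]]'; done; python3 - <<'E'
from h import *
print(r.get_state()['q'])
s=snap('wrist','w1.png'); print(s['position'])
E
```

```text
clock: 1.6
tool_pos: [0.3908, 0.2023, 0.2576]
eef_rot: [0.832, 0.556, -0.0, -0.0]
contact_force: [0.5, 0.2, 0.7]
opening: 1.0
clock: 2.1
tool_pos: [0.442, 0.0774, 0.2576]
eef_rot: [0.947, 0.321, -0.0, -0.0]
contact_force: [0.4, 0.0, -0.0]
opening: 0.997
clock: 2.6
tool_pos: [0.484, -0.0254, 0.2579]
eef_rot: [0.993, 0.116, 0.001, 0.002]
contact_force: [-0.3, -0.8, -0.3]
opening: 0.996
[-0.33703368  0.54916531  0.46238368  1.99966713 -0.37743698  0.67413197
 -0.97371665]
[ 0.55900885 -0.00592286  0.38599274]
```

View pics/w1.png

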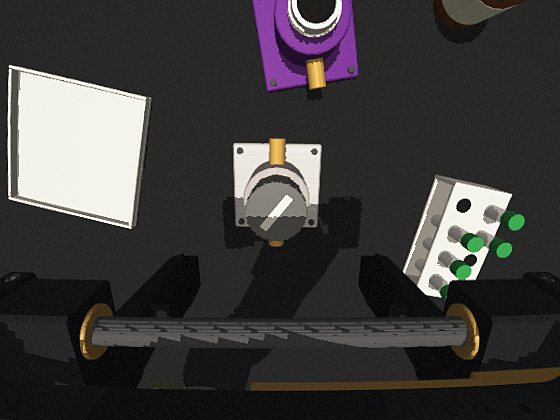

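The wrist view shows the cap's top disc at about (276,212) with the white bar on it, and the grippers clear. I'll measure the disc, then turn further clockwise and descend.

```bash
python3 - <<'E'
from h import *
s=load('w1.png');c=cloud(s)
m=(c[...,2]>0.114)&(c[...,2]<0.128);m[260:]=0;m[:150]=0;m[:,:220]=0;m[:,340:]=0
p=c[m];v,u=np.nonzero(m);(cx,cy),rad=cv2.minEnclosingCircle(np.c_[u,v].astype(np.float32))
print(len(p),np.median(p[:,2]),cx,cy,rad,plane(s,[[cx,cy]],.1205),p[:,:2].mean(0),p[:,:2].min(0),p[:,:2].max(0))
E
python3 -m inch '[[0,0,0,-1,88],[0,0,0,-1,88],[0,0,0,-1,88],[0,0,0,-1,88],[0,0,0,-1,88]]' ; python3 -m inch '[[0,0,0,-1,88],[0,0,0,-1,88],[0,0,0,-1,88],[0,0,0,-1,88],[0,0,0,-1,88]]';python3 -m inch '[[0,0,0,-1,88],[0,0,0,-1,88],[0,0,0,-1,88],[0,0,0,0,88]]'; python3 -c "
from plant import r
print(r.get_state()['q'])"
```

```text
2950 0.1211484181279796 276.17010498046875 210.726806640625 31.461748123168945 [[ 0.48026048 -0.02323099  0.1205    ]] [ 0.48046101 -0.02319879] [ 0.44951129 -0.05280201] [0.50854373 0.00572056]
clock: 3.15
tool_pos: [0.4822, -0.0199, 0.2574]
eef_rot: [0.99, -0.142, -0.001, -0.001]
contact_force: [0.2, 0.2, -0.1]
opening: 0.994
clock: 3.65
tool_pos: [0.4822, -0.0198, 0.2574]
eef_rot: [0.919, -0.393, -0.001, -0.0]
contact_force: [-0.1, -0.2, -0.3]
opening: 1.002
clock: 4.05
tool_pos: [0.4823, -0.02, 0.2572]
eef_rot: [0.847, -0.531, -0.001, 0.0]
contact_force: [0.2, 0.1, -0.4]
opening: 1.002
[-0.56516368  0.66441559  0.87662262  2.01238002 -0.71633307  0.80684545
 -1.95452701]
```

```bash
python3 -m inch '[[-0.06,-0.13,-0.7,-1,88],[0,0,-0.7,-1,88],[0,0,-0.7,-1,88],[0,0,-0.7,-1,88],[0,0,-0.7,-1,88]]'; python3 -c "
from plant import r
print(r.get_state()['q'])"
```

```text
clock: 4.55
tool_pos: [0.481, -0.0237, 0.1691]
eef_rot: [-0.681, 0.733, 0.001, -0.0]
contact_force: [0.8, 0.7, -0.1]
opening: 0.996
[-0.48428863  0.80482117  0.7700225   2.101347   -0.97871683  0.64937756
 -2.23751962]
```

```bash
python3 -m inch '[[0,0,-0.7,0,88],[0,0,-0.7,0,88],[0,0,-0.5,0,88],[0,0,-0.3,0,88],[0,0,0,0,80]]' 15;python3 -m inch '[[0,0,0,0,70],[0,0,0,0,64]]'; python3 - <<'E'
from h import *
print(r.get_state()['q'])
snap('wrist','w2.png')
E
```

```text
clock: 5.05
tool_pos: [0.4808, -0.0238, 0.1146]
eef_rot: [-0.682, 0.732, 0.001, 0.0]
contact_force: [-0.5, -0.6, -0.1]
opening: 0.931
clock: 5.25
tool_pos: [0.4816, -0.0246, 0.1156]
eef_rot: [-0.681, 0.732, -0.0, 0.0]
contact_force: [0.3, -0.5, -0.7]
opening: 0.751
[-0.33114317  0.82988383  0.48723068  2.12673007 -0.98605762  0.4272278
 -2.26065938]
```

View pics/w2.png

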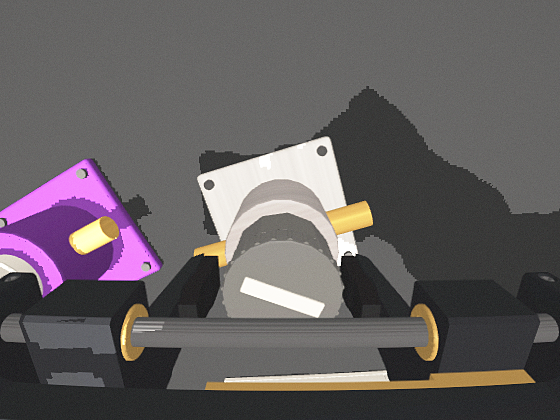

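The cap sits between the fingers: its head spans columns 222–343, with the pads at about 213 and 347, so it's near enough centred. I'll close gently and read the side force.

```bash
python3 -m inch '[[0,0,0,0,60],[0,0,0,0,56],[0,0,0,0,52],[0,0,0,0,50]]' 10; python3 -m inch '[[0,0,0,0,50],[0,0,0,0,50]]' 15;  python3 -m inch '[[0,0,0.005,1,50],[0,0,0.005,1,50]]'; python3 -c "
from plant import r
s=r.get_state();print(s['q'],s['moment'])"
```

```text
clock: 5.7
tool_pos: [0.4805, -0.0246, 0.1153]
eef_rot: [-0.68, 0.733, 0.001, -0.0]
contact_force: [-2.9, 1.3, 3.7]
opening: 0.654
clock: 5.9
tool_pos: [0.4808, -0.0247, 0.1152]
eef_rot: [-0.68, 0.733, 0.001, -0.0]
contact_force: [-3.5, 1.1, 5.1]
opening: 0.654
clock: 6.1
tool_pos: [0.4816, -0.0244, 0.1155]
eef_rot: [0.755, -0.656, -0.0, -0.0]
contact_force: [-2.6, 1.5, 3.3]
opening: 0.65
[-0.3008011   0.81661382  0.43216744  2.12485939 -0.91803436  0.39515687
 -2.11846474] [ 0.46252765  0.76930576 -0.07287104]
```

```bash
A() { python3 -c "
from plant import r
s=r.get_state();print(s['q'].round(2),s['moment'].round(2))"; }
python3 -m inch '[[0,0,0.005,1,50],[0,0,0.005,1,50],[0,0,0.005,1,50],[0,0,0.006,1,50],[0,0,0.006,1,50]]'; A; python3 -m inch '[[0,0,0.005,1,50],[0,0,0.005,1,50],[0,0,0.005,1,50],[0,0,0.006,1,50],[0,0,0.006,1,50]]'; A
```

```text
clock: 6.6
tool_pos: [0.482, -0.0243, 0.1163]
eef_rot: [0.899, -0.439, 0.0, -0.001]
contact_force: [-2.9, 1.6, 2.8]
opening: 0.651
[-0.23  0.79  0.31  2.12 -0.72  0.33 -1.79] [ 0.41  0.55 -0.05]
clock: 7.1
tool_pos: [0.4823, -0.0241, 0.1169]
eef_rot: [0.982, -0.191, 0.001, -0.001]
contact_force: [-2.0, 1.8, 2.2]
opening: 0.65
[-0.17  0.77  0.2   2.12 -0.5   0.29 -1.49] [ 0.49  0.51 -0.12]
```

```bash
A() { python3 -c "
from plant import r
s=r.get_state();print(s['q'].round(2),s['moment'].round(2))"; }
python3 -m inch '[[0,0,0.005,1,50],[0,0,0.005,1,50],[0,0,0.005,1,50],[0,0,0.006,1,50],[0,0,0.006,1,50]]'; A; python3 -m inch '[[0,0,0.005,1,50],[0,0,0.005,1,50],[0,0,0.005,1,50],[0,0,0.006,1,50],[0,0,0.006,1,50]]'; A;python3 -m inch '[[0,0,0.005,1,50],[0,0,0.005,1,50],[0,0,0.005,1,50],[0,0,0.006,1,50],[0,0,0.006,1,50]]'; A
```

```text
clock: 7.6
tool_pos: [0.4824, -0.024, 0.1176]
eef_rot: [0.998, 0.069, 0.001, -0.0]
contact_force: [-0.9, 3.4, 1.6]
opening: 0.652
[-0.11  0.76  0.1   2.11 -0.27  0.28 -1.21] [ 0.59  0.46 -0.07]
clock: 8.1
tool_pos: [0.4823, -0.0237, 0.1183]
eef_rot: [0.946, 0.325, 0.001, -0.0]
contact_force: [-2.1, 3.4, 2.1]
opening: 0.649
[-0.05  0.76  0.01  2.11 -0.03  0.27 -0.92] [ 0.67  0.53 -0.12]
clock: 8.6
tool_pos: [0.4819, -0.0235, 0.1189]
eef_rot: [0.829, 0.559, 0.001, -0.0]
contact_force: [-2.5, 4.3, 2.0]
opening: 0.652
[ 0.01  0.75 -0.09  2.11  0.2   0.29 -0.63] [ 0.79  0.66 -0.1 ]
```

```bash
A() { python3 -c "
from plant import r
s=r.get_state();print(s['q'].round(2),s['moment'].round(2))"; }
python3 -m inch '[[0,0,0.005,1,50],[0,0,0.005,1,50],[0,0,0.005,1,50],[0,0,0.006,1,50],[0,0,0.006,1,50]]'; A; python3 -m inch '[[0,0,0.005,1,50],[0,0,0.005,1,50],[0,0,0.005,1,50],[0,0,0.006,1,50],[0,0,0.006,1,50]]'; A;python3 -m inch '[[0,0,0.005,1,50],[0,0,0.005,1,50],[0,0,0.005,1,50],[0,0,0.006,1,50],[0,0,0.006,1,50]]'; A
python3 - <<'E'
from h import *
s=snap('wrist','w3.png')
a=load('w2.png')['pixels'];cv2.imwrite('pics/w3c.png',np.vstack([a[200:340,160:400],s['pixels'][200:340,160:400]])[:,:,::-1])
E
```

```text
clock: 9.1
tool_pos: [0.4817, -0.0236, 0.1196]
eef_rot: [0.656, 0.754, 0.001, -0.0]
contact_force: [-4.0, 3.3, 2.7]
opening: 0.647
[ 0.07  0.75 -0.19  2.1   0.43  0.32 -0.34] [ 0.69  0.73 -0.14]
clock: 9.6
tool_pos: [0.4815, -0.0238, 0.1202]
eef_rot: [0.439, 0.898, 0.001, -0.0]
contact_force: [-3.0, 2.9, 2.0]
opening: 0.653
[ 0.15  0.76 -0.32  2.1   0.63  0.37 -0.02] [ 0.6   0.77 -0.07]
clock: 10.1
tool_pos: [0.4815, -0.0237, 0.1209]
eef_rot: [0.192, 0.981, 0.001, -0.0]
contact_force: [-4.0, 4.1, 0.9]
opening: 0.653
[ 0.24  0.78 -0.46  2.1   0.8   0.44  0.33] [ 0.65  0.75 -0.1 ]
```

View pics/w3c.png

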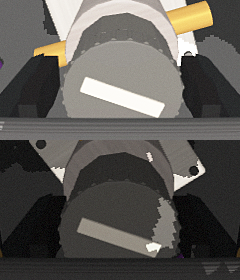

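The lower crop shows the bar at the same angle to the jaws as before, so there's been no slip over 252°.

```bash
A() { python3 -c "
from plant import r
s=r.get_state();print(s['q'].round(2),s['moment'].round(2))"; }
python3 -m inch '[[0,0,0.005,1,50],[0,0,0.005,1,50],[0,0,0.005,1,50],[0,0,0.006,1,50],[0,0,0.006,1,50]]'; A; python3 -m inch '[[0,0,0.005,1,50],[0,0,0.005,1,50],[0,0,0.005,1,50],[0,0,0.006,1,50],[0,0,0.006,1,50]]'; A;python3 -m inch '[[0,0,0.005,1,50],[0,0,0.005,1,50],[0,0,0.005,1,50],[0,0,0.006,1,50],[0,0,0.006,1,50]]'; A
```

```text
clock: 10.65
tool_pos: [0.4813, -0.0237, 0.1215]
eef_rot: [-0.068, 0.998, 0.001, 0.0]
contact_force: [-4.4, 3.4, 1.0]
opening: 0.652
[ 0.32  0.81 -0.6   2.09  0.93  0.53  0.73] [ 0.75  0.8  -0.09]
clock: 11.15
tool_pos: [0.4811, -0.0238, 0.1223]
eef_rot: [-0.324, 0.946, 0.001, 0.0]
contact_force: [-3.6, 2.4, 3.5]
opening: 0.648
[ 0.39  0.84 -0.73  2.09  1.02  0.62  1.16] [ 0.71  0.91 -0.05]
clock: 11.65
tool_pos: [0.4813, -0.0241, 0.1229]
eef_rot: [-0.558, 0.83, 0.001, 0.0]
contact_force: [-3.5, 1.8, 4.4]
opening: 0.653
[ 0.45  0.88 -0.85  2.08  1.08  0.71  1.62] [ 0.5   0.8  -0.01]
```

```bash
A() { python3 -c "
from plant import r
s=r.get_state();print(s['q'].round(2),s['moment'].round(2))"; }
python3 -m inch '[[0,0,0.005,1,50],[0,0,0.005,1,50],[0,0,0.005,1,50],[0,0,0.006,1,50],[0,0,0.006,1,50]]'; A; python3 -m inch '[[0,0,0,0,60],[0,0,0,0,66],[0,0,0,0,74],[0,0,0,0,82]]'; A
python3 -m inch '[[-0.02,0.03,0,-1,82],[0,0,0,-1,82],[0,0,0,-1,82],[0,0,0,-1,82],[0,0,0,-1,82]]'; A; python3 -m inch '[[0,0,0,-1,82],[0,0,0,-1,82],[0,0,0,-1,82],[0,0,0,-1,82],[0,0,0,-1,82]]'; A
python3 -m inch '[[0,0,0,-1,82],[0,0,0,-1,82],[0,0,0,-1,82],[0,0,0,-1,82],[0,0,0,-1,82]]'; A; python3 -m inch '[[0,0,0,-1,82],[0,0,0,-1,82],[0,0,0,-1,82],[0,0,0,-1,82],[0,0,0,-1,82]]'; A
```

```text
clock: 12.15
tool_pos: [0.4816, -0.0242, 0.1237]
eef_rot: [0.753, -0.658, -0.001, -0.001]
contact_force: [-2.9, 1.8, 3.5]
opening: 0.651
[ 0.5   0.92 -0.95  2.08  1.13  0.79  2.1 ] [ 0.41  0.72 -0.03]
clock: 12.55
tool_pos: [0.4817, -0.0251, 0.1235]
eef_rot: [0.752, -0.659, 0.0, 0.0]
contact_force: [0.0, -0.4, 0.2]
opening: 0.909
[ 0.5   0.92 -0.95  2.08  1.13  0.8   2.1 ] [ 0.14  0.07 -0.05]
clock: 13.05
tool_pos: [0.4811, -0.0242, 0.1236]
eef_rot: [-0.555, 0.832, -0.0, 0.0]
contact_force: [0.6, -0.4, -1.0]
opening: 0.93
[ 0.45  0.88 -0.85  2.08  1.08  0.71  1.61] [ 0.12  0.05 -0.03]
clock: 13.55
tool_pos: [0.4811, -0.0241, 0.1237]
eef_rot: [-0.321, 0.947, -0.0, 0.0]
contact_force: [-0.2, 0.1, -0.3]
opening: 0.932
[ 0.4   0.84 -0.74  2.09  1.02  0.63  1.15] [0.06 0.02 0.  ]
clock: 14.05
tool_pos: [0.4811, -0.0241, 0.1237]
eef_rot: [-0.065, 0.998, 0.0, 0.0]
contact_force: [0.0, 0.2, 0.3]
opening: 0.933
[ 0.33  0.81 -0.61  2.09  0.93  0.54  0.72] [ 0.01 -0.05  0.02]
clock: 14.55
tool_pos: [0.4812, -0.024, 0.1237]
eef_rot: [0.196, 0.981, 0.0, 0.0]
contact_force: [-0.2, 0.5, -0.1]
opening: 0.934
[ 0.25  0.78 -0.48  2.09  0.81  0.46  0.31] [ 0.02  0.02 -0.02]
```

```bash

python3 -m inch '[[-0.02,0.03,0,-1,82],[0,0,0,-1,82],[0,0,0,-1,82],[0,0,0,-1,82],[0,0,0,-1,82]]' |tail -1; python3 -m inch '[[0,0,0,-1,82],[0,0,0,-1,82],[0,0,0,-1,82],[0,0,0,-1,82],[0,0,0,-1,82]]'|tail -1
python3 -m inch '[[0,0,0,-1,82],[0,0,0,-1,82],[0,0,0,-1,82],[0,0,0,-1,82],[0,0,0,-1,82]]'|tail -1; python3 -m inch '[[0,0,0,-1,76],[0,0,0,-1,72],[0,0,0,-1,68],[0,0,0,-1,66],[0,0,0,-1,64]]'
python3 - <<'E'
from h import *
print(r.get_state()['q'].round(2))
s=snap('wrist','w4.png');cv2.imwrite('pics/w4c.png',s['pixels'][100:400,60:500][:,:,::-1])
c=cloud(s);print(np.median(c[285:300,275:290].reshape(-1,3),0))
E
```

```text
opening: 0.929
opening: 0.93
opening: 0.931
clock: 16.55
tool_pos: [0.4808, -0.0231, 0.1237]
eef_rot: [0.947, 0.321, 0.0, 0.0]
contact_force: [-0.5, 0.4, -0.7]
opening: 0.727
[-0.05  0.74 -0.    2.11  0.    0.29 -0.97]
[ 0.48260116 -0.02165526  0.13180581]
```

View pics/w4c.png

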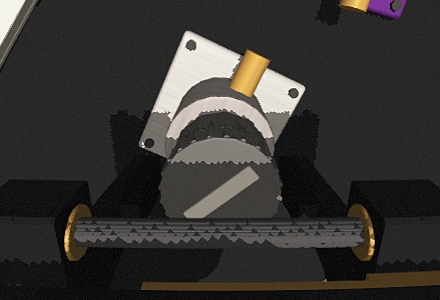

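The cap is centred between the pads (head at crop columns 160–285, pads at about 155 and 290). Its top has risen to about 0.13, as expected. I'll grip again.

```bash
A() { python3 -c "
from plant import r
s=r.get_state();print(s['q'].round(2),s['moment'].round(2))"; }
python3 -m inch '[[0,0,0,0,60],[0,0,0,0,56],[0,0,0,0,52],[0,0,0,0,50],[0,0,0,0,50]]' 15; python3 -m inch '[[0,0,0,0,50],[0,0,0,0,50]]' 20; A
python3 -m inch '[[0,0,0.005,1,50],[0,0,0.005,1,50],[0,0,0.005,1,50],[0,0,0.006,1,50],[0,0,0.006,1,50]]'; A; python3 -m inch '[[0,0,0.005,1,50],[0,0,0.005,1,50],[0,0,0.005,1,50],[0,0,0.006,1,50],[0,0,0.006,1,50]]'; A
```

```text
clock: 17.1
tool_pos: [0.4807, -0.0233, 0.1236]
eef_rot: [0.946, 0.324, 0.0, 0.0]
contact_force: [1.2, 0.8, 1.0]
opening: 0.647
clock: 17.3
tool_pos: [0.4807, -0.0233, 0.1236]
eef_rot: [0.946, 0.323, 0.0, 0.0]
contact_force: [1.2, -1.0, 0.9]
opening: 0.651
[-0.05  0.74 -0.    2.11  0.01  0.29 -0.97] [ 0.05 -0.01 -0.01]
clock: 17.8
tool_pos: [0.4805, -0.0231, 0.1243]
eef_rot: [0.829, 0.559, 0.0, -0.0]
contact_force: [0.3, 0.3, 0.9]
opening: 0.653
[ 0.02  0.74 -0.1   2.11  0.24  0.3  -0.67] [ 0.12 -0.02 -0.01]
clock: 18.3
tool_pos: [0.4806, -0.023, 0.125]
eef_rot: [0.656, 0.755, 0.0, 0.0]
contact_force: [0.9, 0.3, 0.2]
opening: 0.648
[ 0.09  0.74 -0.22  2.1   0.46  0.34 -0.37] [ 0.26 -0.02 -0.14]
```

Total is now 432°, with side force under 1 N and the thread carrying the spring (Fz near 0). From here I'll take 12° steps and stop the chain as soon as Fz or Mz changes.

```bash
cat > ok.py <<'E'
import sys
from plant import r
s=r.get_state();f=s['contact_force'];m=s['moment'][2]
print(' z %.4f F'%s['tool_pos'][2],f.round(1),'Mz %.2f'%m,'q7 %.2f'%s['q'][6])
sys.exit(not(abs(f[2])<2.5 and abs(m)<0.35 and abs(f[:2]).max()<6))
E
python3 -m inch '[[0,0,0.005,1,50],[0,0,0.005,1,50]]' >/dev/null && python3 ok.py && python3 -m inch '[[0,0,0.005,1,50],[0,0,0.006,1,50]]' >/dev/null && python3 ok.py && python3 -m inch '[[0,0,0.005,1,50],[0,0,0.006,1,50]]' >/dev/null && python3 ok.py && python3 -m inch '[[0,0,0.005,1,50],[0,0,0.006,1,50]]' >/dev/null && python3 ok.py
```

```text
z 0.1253 F [0.1 2.1 2.5] Mz -0.10 q7 -0.24
 z 0.1256 F [0.3 1.6 3.1] Mz -0.05 q7 -0.11
```

```bash
python3 -m inch '[[0,0,0,0,50]]' >/dev/null; python3 ok.py; python3 -m inch '[[0,0,0.02,0,50],[0,0,0,0,50]]' >/dev/null;  python3 ok.py
```

```text
z 0.1256 F [-0.1  1.1  2.7] Mz 0.07 q7 -0.12
 z 0.1259 F [0.1 1.4 0. ] Mz 0.04 q7 -0.12
```

Lifting 0.5 mm dropped Fz from 2.7 to 0, so the thread still holds. I'll go on.

```bash
python3 -m inch '[[0,0,0.005,1,50],[0,0,0.006,1,50]]' >/dev/null && python3 ok.py && python3 -m inch '[[0,0,0.005,1,50],[0,0,0.006,1,50]]' >/dev/null && python3 ok.py && python3 -m inch '[[0,0,0.005,1,50],[0,0,0.006,1,50]]' >/dev/null && python3 ok.py && python3 -m inch '[[0,0,0.005,1,50],[0,0,0.006,1,50]]' >/dev/null && python3 ok.py
```

```text
z 0.1263 F [0.5 1.8 0.5] Mz -0.13 q7 0.02
 z 0.1265 F [-0.2  3.1  0.2] Mz -0.11 q7 0.17
 z 0.1267 F [-0.2  2.7  0.9] Mz -0.12 q7 0.32
 z 0.1271 F [0.8 3.  1.7] Mz -0.11 q7 0.47
```

```bash
python3 -m inch '[[0,-0.01,0.006,1,50],[0,0,0.006,1,50]]' >/dev/null && python3 ok.py && python3 -m inch '[[0,0,0.006,1,50],[0,0,0.006,1,50]]' >/dev/null && python3 ok.py && python3 -m inch '[[0,0,0.006,1,50],[0,0,0.006,1,50]]' >/dev/null && python3 ok.py && python3 -m inch '[[0,0,0.006,1,50],[0,0,0.006,1,50]]' >/dev/null && python3 ok.py
```

```text
z 0.1274 F [-0.6  3.   2. ] Mz -0.07 q7 0.64
 z 0.1277 F [-1.3  2.   1.9] Mz -0.11 q7 0.81
 z 0.1279 F [-1.4  2.6  2.8] Mz -0.09 q7 0.98
```

```bash
python3 -m inch '[[0,0,0.02,0,50],[0,0,0,0,50]]' >/dev/null;  python3 ok.py && python3 -m inch '[[0,0,0.006,1,50],[0,0,0.006,1,50]]' >/dev/null && python3 ok.py
```

```text
z 0.1283 F [-1.5  1.6  2.3] Mz 0.00 q7 0.98
 z 0.1289 F [-0.8 -0.1  3.6] Mz -0.00 q7 1.16
```

```bash
python3 -m inch '[[0,0,0.02,0,50],[0,0,0,0,50]]' >/dev/null;  python3 ok.py; python3 -m inch '[[0,0,0.02,0,50],[0,0,0,0,50]]' >/dev/null;  python3 ok.py
```

```text
z 0.1294 F [-1.   0.7  4.4] Mz -0.02 q7 1.16
 z 0.1299 F [ 0.3 -0.9  3.7] Mz 0.00 q7 1.16
```

Two lifts left Fz steady at about +4 N (the spring alone) with Mz at 0, so the thread has let go at about 552°. Next I'll lift slowly while holding the cap.

```bash
python3 -m inch '[[0,0,0.04,0,50],[0,0,0.04,0,50],[0,0,0.04,0,50],[0,0,0.04,0,50],[0,0,0.04,0,50]]' 25|tail -4;  python3 ok.py; python3 -m inch '[[0,0,0.06,0,50],[0,0,0.06,0,50],[0,0,0.06,0,50]]' >/dev/null;  python3 ok.py
```

```text
tool_pos: [0.4804, -0.0239, 0.1348]
eef_rot: [-0.323, 0.946, -0.0, -0.0]
contact_force: [-0.3, -1.7, 3.0]
opening: 0.649
 z 0.1348 F [-0.3 -1.7  3. ] Mz -0.04 q7 1.17
 z 0.1392 F [ 0.1 -0.1 -1.5] Mz -0.02 q7 1.18
```

```bash
python3 -m inch '[[0,0,0.2,0,50],[0,0,0.4,0,50],[0,0,0.6,0,50],[0,0,0.6,0,50],[0,0,0.4,0,50]]' |tail -4; python3 -m inch '[[-0.05,0.5,0.3,0,50],[-0.05,0.8,0.3,0,50],[-0.05,1,0,0,50],[-0.05,1,0,0,50],[-0.05,1,0,0,50]]' |tail -4;python3 -m inch '[[-0.05,1,0,0,50],[-0.05,1,0,0,50],[-0.05,1,0,0,50],[-0.05,1,0,0,50],[-0.05,1,0,0,50]]' |tail -4;python3 -m inch '[[0,0.7,0,0,50],[0,0.4,0,0,50],[0,0.1,0,0,50],[0,0,0,0,50]]' |tail -4; python3 - <<'E'
from h import *
print(r.get_state()['q'].round(2))
s=snap('side','side5.png');t=snap('top','top5.png')
cv2.imwrite('pics/m5.png',np.vstack([s['pixels'][150:420],t['pixels'][100:330]])[:,:,::-1])
c=cloud(s)
E
```

```text
tool_pos: [0.4807, -0.0233, 0.1958]
eef_rot: [-0.323, 0.946, -0.0, 0.001]
contact_force: [0.5, 0.0, -0.2]
opening: 0.648
tool_pos: [0.4736, 0.0858, 0.2096]
eef_rot: [-0.324, 0.946, 0.0, 0.0]
contact_force: [0.6, 0.6, -0.1]
opening: 0.652
tool_pos: [0.467, 0.2109, 0.2094]
eef_rot: [-0.324, 0.946, 0.0, -0.0]
contact_force: [0.0, -0.2, -0.7]
opening: 0.648
tool_pos: [0.4676, 0.2387, 0.2092]
eef_rot: [-0.323, 0.946, -0.0, -0.0]
contact_force: [-0.2, -0.4, -0.7]
opening: 0.649
[-0.06  0.76 -0.87  1.9   0.77  0.86  0.91]
```

View pics/m5.png

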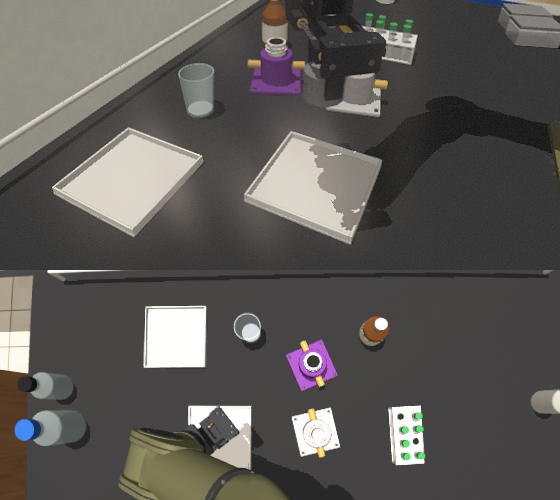

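The side view shows the cap in the fingers at about (322,82) over the right-most tray, and the top view shows the housing now open at (316,430). I'll lower it and feel for contact.

```bash
python3 -m inch '[[0,0,-0.6,0,50],[0,0,-0.8,0,50],[0,0,-0.8,0,50],[0,0,-0.8,0,50],[0,0,-0.8,0,50]]' |tail -4; python3 -m inch '[[0,0,-0.8,0,50],[0,0,-0.7,0,50],[0,0,-0.4,0,50],[0,0,-0.2,0,50],[0,0,-0.1,0,50]]' |tail -4; python3 -m inch '[[0,0,-0.06,0,50],[0,0,-0.04,0,50],[0,0,0,0,50]]'|tail -4
```

```text
tool_pos: [0.4677, 0.2377, 0.1125]
eef_rot: [-0.323, 0.946, -0.0, -0.001]
contact_force: [-0.0, -0.5, 0.5]
opening: 0.647
tool_pos: [0.4678, 0.2386, 0.0589]
eef_rot: [-0.323, 0.946, 0.0, -0.0]
contact_force: [0.5, -0.6, -1.5]
opening: 0.651
tool_pos: [0.4681, 0.239, 0.0571]
eef_rot: [-0.323, 0.946, 0.0, 0.0]
contact_force: [-0.7, -0.3, -0.5]
opening: 0.648
```

```bash
python3 -m inch '[[0,0,-0.12,0,50],[0,0,-0.12,0,50],[0,0,-0.12,0,50],[0,0,-0.1,0,50],[0,0,0,0,50]]' >/dev/null; python3 ok.py && python3 -m inch '[[0,0,-0.04,0,50],[0,0,-0.03,0,50],[0,0,0,0,50]]' >/dev/null && python3 ok.py && python3 -m inch '[[0,0,-0.04,0,50],[0,0,0,0,50]]' >/dev/null && python3 ok.py && python3 -m inch '[[0,0,-0.03,0,50],[0,0,0,0,50]]' >/dev/null && python3 ok.py && python3 -m inch '[[0,0,-0.03,0,50],[0,0,0,0,50]]' >/dev/null && python3 ok.py && python3 -m inch '[[0,0,-0.03,0,50],[0,0,0,0,50]]' >/dev/null && python3 ok.py
```

```text
z 0.0448 F [-0.6  0.4 -1.3] Mz 0.04 q7 0.60
 z 0.0435 F [ 0.4  0.1 -0.1] Mz -0.05 q7 0.60
 z 0.0425 F [ 0.1  0.1 -0.9] Mz 0.02 q7 0.60
 z 0.0417 F [ 0.5 -1.  -0.3] Mz -0.04 q7 0.60
 z 0.0413 F [-0.2  0.3  2. ] Mz -0.04 q7 0.59
 z 0.0411 F [-0.7 -1.3  7.4] Mz 0.01 q7 0.59
```

Contact with the floor came at TCP 0.041, close to the 0.040 expected. I'll open gradually and retreat.

```bash
python3 -m inch '[[0,0,0.02,0,58],[0,0,0,0,62],[0,0,0,0,68],[0,0,0,0,76],[0,0,0,0,86]]' |tail -4; python3 -m inch '[[0,0,0,0,88],[0,0,0.1,0,88],[0,0,0.3,0,88],[0,0,0.6,0,88],[0,0,0.8,0,88]]'|tail -4;  python3 -m inch '[[0,0,1,0,88],[0,0,1,0,88],[0,0,1,0,88],[0,0,0.8,0,88],[0,0,0.4,0,88]]'|tail -4; python3 -m inch '[[-0.6,-0.8,0,0,88],[-1,-1,0,0,88],[-1,-1,0,0,88],[-1,-1,0,0,88],[-0.5,-0.5,0,0,88]]'|tail -4
python3 - <<'E'
from h import *
s=snap('side','side6.png');t=snap('top','top6.png')
cv2.imwrite('pics/m6.png',np.vstack([s['pixels'][150:420],t['pixels'][100:330]])[:,:,::-1])
c=cloud(t);m=(abs(c[...,2]-.046)<.006)&(abs(c[...,0]-.468)<.06)&(abs(c[...,1]-.237)<.06)
print(m.sum(),c[m].mean(0),np.median(c[m][:,2]))
m=(abs(c[...,0]-.4807)<.009)&(abs(c[...,1]+.0232)<.009)&(c[...,2]>.06);print('cart',np.median(c[m],0))
E
```

```text
tool_pos: [0.4678, 0.2388, 0.0406]
eef_rot: [-0.323, 0.946, 0.0, -0.0]
contact_force: [0.2, -0.3, 0.4]
opening: 0.932
tool_pos: [0.4675, 0.2386, 0.0863]
eef_rot: [-0.323, 0.946, -0.0, -0.001]
contact_force: [-0.3, -0.3, -1.2]
opening: 0.998
tool_pos: [0.4683, 0.2394, 0.1929]
eef_rot: [-0.323, 0.946, 0.0, 0.001]
contact_force: [-0.4, 0.4, 0.2]
opening: 1.001
tool_pos: [0.3627, 0.1284, 0.1906]
eef_rot: [-0.323, 0.946, -0.001, -0.002]
contact_force: [1.2, 0.1, 0.1]
opening: 1.001
386 [0.4688481  0.23964381 0.046099  ] 0.04604826239084159
cart [ 0.48039156 -0.02338377  0.1259972 ]
```

View pics/m6.png

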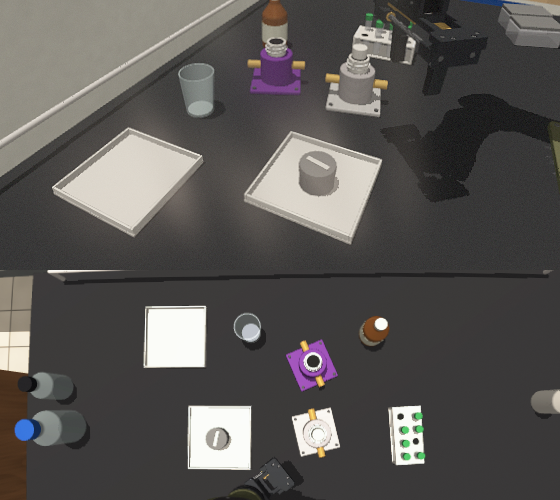

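The cap stands upright in the middle of the tray at (217,437), bar on top. Its top measures 0.046 m, and the cartridge stands up out of the neck. The beaker, bottle and rack look unmoved and the gripper is clear.

```bash
python3 -m inch '[[0,0,0,0,88],[0,0,0,0,88]]'|tail -2; python3 -c "
from plant import r
print(r.finish_job())"
```

```text
contact_force: [0.0, -0.7, 0.6]
opening: 1.0
the job is handed in; nothing more can be done
None
```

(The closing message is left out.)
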